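Pin a brass door plate into the deburring fixture

TASK

Load the brass plate that lies on the wooden bearers into the deburring fixture: tuck its plain round end under the fixture's lip, against the V stop, with the holed end held up, then lower the holed end onto the bar in your grip rather than letting it drop. Then take the thicker of the two pins from the wooden block, feel for the blind hole in the bar through the hole in the plate, and push the pin straight down until its shoulder sits on the plate before you let go. Leave the slim pin, the bottle and the file where they are.

Things in the scene. Friction and masses are not known exactly. Their poses are not given: they have to be found in the camera images.
- plate: Loose brass door plate, 190 long x 60 wide x 5 mm thick, about 0.45 kg, both ends fully round (radius 30), lying flat across the two bearers. Origin: centre of its underside. x runs along its length to the end with the hole (22 mm through hole, centred at x = +65); z up. Centre of mass within 5 mm of the middle; grip it across its width near the middle.
- plate_hole (a point): Centre of the plate's 22 mm hole, on the underside (plate x = +65).
- plate_end (a point): Tip of the plate's plain round end, on the underside (plate x = -95).
- bearers: Fixed wooden rack: plywood board 200 x 100 x 6 mm with two strips across it, each 24 wide x 100 long, at x = -62 and +62 (100 mm clear between them), tops 36 mm above the bench; the plate lies on them. Origin: centre of its underside on the bench; x is its long direction, pointing away from the robot.
- fixture: Fixed deburring fixture. Origin on the bench; x runs along the bar from the lip end (near the robot) to the hole end, z up. Foot plate 232 x 110 x 10 mm (x -127 to +105). Aluminium bar 44 mm wide, x -72 to +92, flat top at height 45, so the 60 mm plate overhangs it 8 mm each side, free for the fingers. Plate seated: its origin 45 mm above this origin, axes parallel.
- fixture_hole (a point): Centre of the mouth of the blind hole in the bar's top (fixture x = +65, height 45 mm): 17 mm across, 36 mm deep, sharp edge without chamfer.
- fixture_stop (a point): Where the tip of the plate's plain end (plate_end) lies when seated: fixture x = -95, height 45 mm. Steel end stop, 80 mm wide, x -122 to -72, seat at height 45 mm like the bar; on it two upright jaws form a 90-degree V open to +x, and the seated plate's round end touches both.
- fixture_lip (a point): Middle of the lower front edge of the retaining lip that covers the V stop: fixture x = -82, height 54 mm. The lip is 80 mm wide, x -122 to -82, top at height 62 mm. Below it is a slot 9 mm high, covering the last 13 mm of the 5 mm plate; the plate goes in with its holed end raised by up to about 14 degrees.
- pin: Loose steel pin, the thicker of two, 78 mm tall, about 0.24 kg, upright. Origin: centre of the shank's lower end; z up: shank 16 mm across x 38 mm, square unchamfered end; shoulder flange 34 across x 6 (z 38 to 44); grip 26 across x 34 (z 44 to 78). Hangs by its flange in a hole of the block, 1 mm play round the shank. Home: flange on the plate, lower end 12 mm above the bench.
- slim_pin: The slimmer loose steel pin, same lengths, shank 10, flange 24, grip 16 mm across; in the other hole of the block. Not used. Origin: centre of its lower end.
- pin_block: Fixed wooden block, 130 (x) x 60 x 52 mm tall, with two holes 18 mm across and 42 mm deep at x = -35 and x = +35; which pin stands in which hole varies. Origin: centre of its underside.
- bottle: White plastic bottle with a red cap, 66 mm across, 150 mm tall, standing beyond the work. Not used. Origin: centre of its underside.
- file: Flat file, 260 mm long, blade 25 mm wide, wooden handle 26 mm across, lying on the bench. Not used. Origin: on the bench, under the middle of its length; x towards the tip. (A fixed stack of finished brass plates, 48 mm high, and an 85 mm high carton stand farther out, beyond the work.)
Not all that is in view belongs to the job. Of the things like the plate, leave any that is red or turquoise; of the rest the smaller one is meant.

How it is judged:
By the outcome, as a careful person would: the job done as asked, in the order asked, and still so for the second after the job is handed in, with the robot touching nothing.
It also fails if it takes over 58 s, if anything falls off the work surface, if the arm or the gripper's body presses on something with over 40 N, if the wrist force passes 120 N, or if a joint passes its speed limit or range.

ROBOT

A 6-joint arm with a two-finger parallel gripper is mounted at the origin on the work surface. World frame = base frame: x ahead of the robot, y to its left, z up, the work surface at z = 0. Lengths are in mm, angles in rad, forces in N, time in s.
With the tool pointing down it reaches from about 400 to 825 mm from the base axis. Payload 7 kg.
Tool frame: the origin (TCP) lies between the finger pads; the fingertips stand 11 mm ahead of it and the grasp point (between the pads) lies 8 mm behind it; z points along the fingers, y is the line along which they close (so a half turn about z gives the same grasp; the last joint's range is limited). The gripper opens to 85 mm and grips with 20 to 120 N. Pads are 22 mm wide; open, the fingers measure 114 mm over their backs; the gripper's body (76 mm by 85 mm) begins 54 mm behind the grasp point. The pads swing forward as they close: fully open they stand 13 mm farther back than shut.
Start: joints at [1.428, 0.359, 0.012, 0, -1.224, -0.288], TCP at [281.884, 613.3, 242.302] pointing down, gripper open.
Joint ranges: [-3.07, 3.07], [-1.43, 2.12], [-1.02, 1.25], [-3.03, 1.67], [-3.05, -0], [-3.03, 3.03]. Speed limits (rad/s): [2.39, 2.39, 3.01, 3.14, 3.14, 3.14].

INTERFACE

Orientations are given as a rotation vector (axis times angle).
In Python, from cell import status, read_camera, camera_model, ticket gives the robot as it stands. The module is installed in compiled form; this text tells all that it offers.
- The arm moves only by the tool apply_moves, never from a script. Its argument "deltas" is a list of rows, each an object of numbers: "tx", "ty", "tz": the shift along the tool's x, y, z scaled (see below); "ax", "ay", "az": the turn, a rotation vector about the tool's x, y, z scaled (see below). In form: [{"tx": .., "ty": .., "tz": .., "ax": .., "ay": .., "az": ..}, ...]. A call has 1 to 12 rows; each row shifts and turns the commanded pose from where the row before left it, along the tool's axes as they then stand; what a row does not reach is not made up. The controller multiplies each number of a shift by 5 cm and each number of a turn by 5 degrees. A row lasts 1/10 s, in which the tool goes at most 50 mm and 8.59 degrees, less where a joint would pass 70% of its speed; a pose out of reach is approached as far as the arm can. A call with a number of a shift or a turn outside -1 to 1 is refused whole. A call with a gripper value outside its range is refused whole. "fingers" is the closure, from -1 (fully open) to 1 (shut), set as the call begins (left out, the last holds). The fingers move at their own pace and stop on an object; "squeeze" is the grip in N (left out, the last holds). Time passes only in rows, so rows that do not move let the fingers close. It gives the time, the measured TCP pose, the force, the opening and the grip force at its end, in the units of the state.
- status.state(): the state, without advancing time (a new reading comes with each control period).
- read_camera(name): name is "scene" or "top" or "wrist"; returns (picture, depth): 420x560x3 uint8, red, green, blue; 420x560 float32, mm along the optical axis (not along the pixel's ray), 0 where there is no reading.
- camera_model(name): a dict with "mtx" (3x3 intrinsics, pixels), "world_from_camera" (4x4, takes a point from camera to world coordinates). Camera axes: x right, y down, z forward; pixel columns grow to the right and rows downward; lengths in mm; the calibration is good to about 2 mm. A picture is of the moment at which its call begins: read the wrist's pose just before it. camera_model takes no time and is no camera call; for the wrist camera it gives the pose at the moment of the call.
- ticket.sign_off(): hands the job in; it is judged then, once.
The state is a dict: "time": time; "joint_positions": joint angles; "joint_vel": joint speeds; "joint_efforts": joint torques, N m; "ee_pos": TCP position; "ee_rot": TCP orientation; "force": force on the tool from outside, world axes, zero at the start; "moment": the same for the moment, N m; "finger_gap": opening from 0.0 (shut) to 1.0 (fully open); "finger_force": force on a finger pad.
Only numpy, scipy, OpenCV 4.12 (cv2) and the standard library are available. Lean on these libraries where they do the work, as an engineer would, in place of code of your own. Each camera call takes 0.05 s, during which the arm holds its last target. There are 200 camera calls.

## Working session

There is one attempt and no reset: what is moved stays moved. The work goes in short steps, Python scripts to look and compute and a tool call to move; the robot and the scene stay as the last step left them, time stands still between calls to the robot, and variables do not carry over. Pictures are saved under pics/ and viewed, at most 10 in all, crops included, and the job is handed in when it is done.

Besides the shell and the picture viewer there is one more tool, called after "Call:" as a command line: name --argument value ..., lists and objects as JSON in quotes. apply_moves: Moves the arm, as the interface text tells. Its arguments: {"type":"object","properties":{"deltas":{"type":"array"},"fingers":{"type":"number"},"squeeze":{"type":"number"}},"required":["deltas"]}

```bash
mkdir -p pics; python3 - <<'E'
from cell import status, read_camera, camera_model
import cv2,numpy as np
s=status.state();print(s)
for n in ("scene","top"):
    p,d=read_camera(n);m=camera_model(n);print(n,m["mtx"].round(1).tolist(),m["world_from_camera"].round(3).tolist())
    np.savez(f"pics/{n}0.npz",p=p,d=d,K=m["mtx"],T=m["world_from_camera"])
    cv2.imwrite(f"pics/{n}0.png",p[:,:,::-1])
E
```

```text
{'time': 0.0, 'joint_positions': array([ 1.42810286e+00,  3.59391413e-01,  1.10582818e-02, -3.68126564e-04,
       -1.22409380e+00, -2.88086905e-01]), 'joint_vel': array([-0.00032117, -0.00045341,  0.00059727, -0.000759  ,  0.0014557 ,
       -0.0008842 ]), 'joint_efforts': array([ 5.59863111e-04, -5.83321452e+01,  2.93419987e+01,  6.93667307e+00,
       -6.04297325e-03,  8.08501852e-06]), 'ee_pos': array([281.69751149, 612.89721032, 241.35724595]), 'ee_rot': array([ 3.06734473e+00, -6.71287565e-01, -3.56023590e-04]), 'force': array([-0.95496122,  0.03620838,  0.30821045]), 'moment': array([-0.01898029,  0.0119483 ,  0.00683549]), 'finger_force': 0.0, 'finger_gap': 1.0034643816431241}
scene [[444.3, 0.0, 277.9], [0.0, 444.3, 215.6], [0.0, 0.0, 1.0]] [[0.285, 0.714, -0.64, 1230.462], [0.958, -0.199, 0.205, -202.355], [0.019, -0.671, -0.741, 867.831], [0.0, 0.0, 0.0, 1.0]]
top [[529.2, 0.0, 276.5], [0.0, 529.2, 203.6], [0.0, 0.0, 1.0]] [[0.059, -0.972, 0.228, 145.914], [-0.998, -0.057, 0.014, 4.849], [-0.001, -0.229, -0.974, 1697.601], [0.0, 0.0, 0.0, 1.0]]
```

View pics/scene0.png

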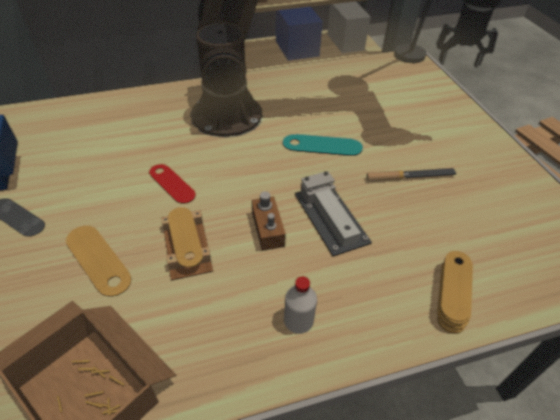

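View pics/top0.png

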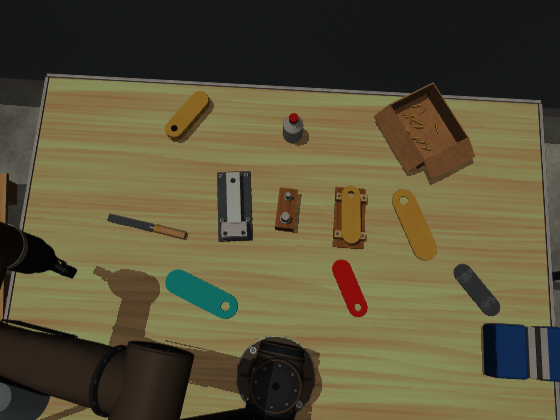

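Scene view: the candidates are the yellow plate on the bearers (scene 185,238; top 351,214), a larger yellow plate on the bench (98,260), red (172,183), turquoise (322,145), a dark plate (18,215) and the fixed stack (456,285). I choose the smaller yellow one on the bearers. In top, the fixture is at (234,206) with its lip at (233,230), and the pin block at (287,208) has the thick pin at (285,216).

```bash
cat > h.py <<'E'
import numpy as np,cv2
def ray(K,T,u,v,z):
    d=T[:3,:3]@np.linalg.solve(K,np.array([u,v,1.])); o=T[:3,3]; return o+d*(z-o[2])/d[2]
def mask(p,lo,hi):
    return cv2.inRange(cv2.cvtColor(p,cv2.COLOR_RGB2HSV),lo,hi)
def axes(K,T,m,z):
    ys,xs=np.nonzero(m); P=np.array([ray(K,T,u,v,z)[:2] for u,v in zip(xs,ys)])
    r=cv2.minAreaRect(P.astype(np.float32)); return r
def comps(m,amin):
    n,l,s,c=cv2.connectedComponentsWithStats(m); return [(i,s[i].tolist(),c[i].round(1).tolist()) for i in range(1,n) if s[i,4]>=amin],l
E
python3 - <<'E'
from h import *
f={}
for n in("top","scene"):
    z=np.load(f"pics/{n}0.npz");p,d,K,T=z["p"],z["d"],z["K"],z["T"]
    m=mask(p,(14,150,100),(28,255,255)); c,l=comps(m,250)
    for i,s,ce in c: print(n,s,ce,[np.round(x,1) for x in axes(K,T,l==i,41)])
    def at(u,v):
        q=np.linalg.solve(K,[u,v,1.])*np.median(d[v-1:v+2,u-1:u+2]); return (T[:3,:3]@q+T[:3,3]).round(1)
    pts={"top":dict(lip=(233,230),bar=(233,200),hole=(233,182),thick=(285,216),slim=(288,196),plate=(351,214)),
      "scene":dict(lip=(318,181),bar=(332,208),hole=(346,227),thick=(265,196),slim=(270,216),plate=(185,235))}[n]
    for k,(u,v) in pts.items(): print(n,k,at(u,v))
z=np.load("pics/top0.npz")["p"];s=np.load("pics/scene0.npz")["p"]
a=cv2.resize(z[150:260,200:380,::-1],None,fx=4,fy=4,interpolation=2)[:, :720]
cv2.imwrite("pics/crop1.png",a)
b=cv2.resize(s[160:290,150:380,::-1],None,fx=3.4,fy=3.4,interpolation=2); cv2.imwrite("pics/crop2.png",b)
E
```

```text
top [165, 91, 43, 46, 858] [186.7, 112.7] [array([826.7, 349.5]), array([ 59.8, 195.4]), np.float64(55.4)]
top [393, 98, 82, 79, 1964] [429.6, 134.5] [array([ 796.1, -474.6]), array([255.2, 163.5]), np.float64(33.8)]
top [339, 185, 22, 58, 998] [350.5, 214.6] [array([ 516.7, -206.5]), array([187.1,  66.7]), np.float64(1.3)]
top [392, 189, 45, 71, 1575] [414.8, 225.2] [array([ 494.2, -413.6]), array([240.7,  76. ]), np.float64(23.9)]
top lip [436.7 160.   61. ]
top bar [537.1 169.1  45.1]
top hole [604.8 176.7  16.1]
top thick [ 4.842e+02 -4.000e-01  9.340e+01]
top slim [549.6  -6.3  89.2]
top plate [ 514.1 -211.1   41.2]
scene lip [445.6 157.5  62.9]
scene bar [531.6 165.8  44.8]
scene hole [592.7 180.5  34.4]
scene thick [488.6   0.7  90.8]
scene slim [557.7  -6.2  93.1]
scene plate [ 516.1 -206.7   40.1]
```

View pics/crop2.png

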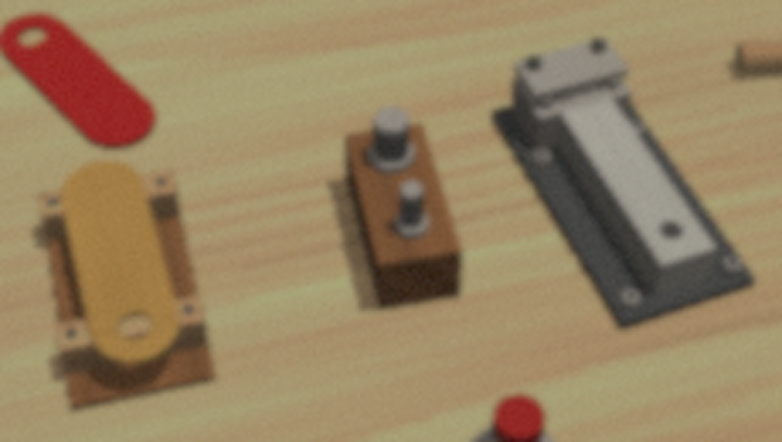

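The crop confirms the choice: the yellow plate on the bearers has its hole at the far end, the thick pin is in the near hole of the block, and the fixture's lip is at the near end.

```bash
cat >> h.py <<'E'
from scipy.spatial.transform import Rotation as Rn
def to(st,target,tool_x_deg=None):
    "world target -> tool-axis shift in units of 50 mm"
    R=Rn.from_rotvec(st["ee_rot"]); return (R.inv().apply(np.array(target)-st["ee_pos"])/50)
E
python3 - <<'E'
from cell import status, camera_model
from h import *
s=status.state();m=camera_model("wrist");R=Rn.from_rotvec(s["ee_rot"]).as_matrix();T=m["world_from_camera"]
print(R.round(3).tolist());print(m["mtx"].round(1).tolist()); print((R.T@(T[:3,3]-s["ee_pos"])).round(1),(R.T@T[:3,:3]).round(3).tolist())
print(to(s,[470,130,330]))
E
```

```text
[[0.909, -0.418, -0.0], [-0.418, -0.909, -0.001], [0.0, 0.001, -1.0]]
[[375.6, 0.0, 281.2], [0.0, 375.6, 208.9], [0.0, 0.0, 1.0]]
[  66.7    1.2 -132.3] [[0.0, -0.963, -0.268], [1.0, -0.0, 0.001], [-0.001, -0.268, 0.963]]
[ 7.45527151  7.20576473 -1.75880642]
```

Call:
apply_moves --deltas '[{"tx":0.71,"ty":0.67,"tz":-0.13},{"tx":0.71,"ty":0.67,"tz":-0.13},{"tx":0.71,"ty":0.67,"tz":-0.13},{"tx":0.71,"ty":0.67,"tz":-0.13},{"tx":0.71,"ty":0.67,"tz":-0.13},{"tx":0.71,"ty":0.67,"tz":-0.13},{"tx":0.71,"ty":0.67,"tz":-0.13},{"tx":0.71,"ty":0.67,"tz":-0.13},{"tx":0.71,"ty":0.67,"tz":-0.13},{"tx":0.71,"ty":0.67,"tz":-0.13},{"tx":0.71,"ty":0.67,"tz":-0.13},{"tx":0.71,"ty":0.67,"tz":-0.13}]' --fingers -1 --squeeze 80

```text
invalid input at $.deltas[0]: expected keys tx, ty, tz, ax, ay, az
```

Call:
apply_moves --deltas '[{"tx":0.71,"ty":0.67,"tz":-0.13},{"tx":0.71,"ty":0.67,"tz":-0.13},{"az":-1},{"az":-1},{"az":-1},{"az":-1},{"az":-0.94},{},{}]'

```text
invalid input at $.deltas[0]: expected keys tx, ty, tz, ax, ay, az
```

```bash
python3 - <<'E'
from cell import status, read_camera,camera_model
import cv2,numpy as np
s=status.state();m=camera_model("wrist");p,d=read_camera("wrist");print(s["time"],s["ee_pos"],s["ee_rot"])
np.savez("pics/w1.npz",p=p,d=d,K=m["mtx"],T=m["world_from_camera"]);cv2.imwrite("pics/w1.png",p[:,:,::-1])
E
```

```text
0.1 [281.75713942 612.92796727 241.46186938] [ 3.06751290e+00 -6.71310746e-01 -2.29067823e-04]
```

View pics/w1.png

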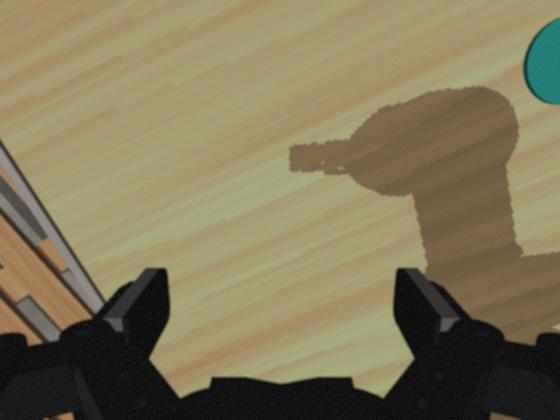

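Call:
apply_moves --deltas '[{"tx":0.71,"ty":0.67,"tz":-0.13,"ax":0,"ay":0,"az":0},{"tx":0.71,"ty":0.67,"tz":-0.13,"ax":0,"ay":0,"az":0},{"tx":0.71,"ty":0.67,"tz":-0.13,"ax":0,"ay":0,"az":0},{"tx":0.71,"ty":0.67,"tz":-0.13,"ax":0,"ay":0,"az":0},{"tx":0.71,"ty":0.67,"tz":-0.13,"ax":0,"ay":0,"az":0},{"tx":0.71,"ty":0.67,"tz":-0.13,"ax":0,"ay":0,"az":0},{"tx":0.71,"ty":0.67,"tz":-0.13,"ax":0,"ay":0,"az":0},{"tx":0.71,"ty":0.67,"tz":-0.13,"ax":0,"ay":0,"az":0},{"tx":0.71,"ty":0.67,"tz":-0.13,"ax":0,"ay":0,"az":0},{"tx":0.71,"ty":0.67,"tz":-0.13,"ax":0,"ay":0,"az":0},{"tx":0.71,"ty":0.67,"tz":-0.13,"ax":0,"ay":0,"az":0},{"tx":0.71,"ty":0.67,"tz":-0.13,"ax":0,"ay":0,"az":0}]' --fingers -1 --squeeze 80

```text
time: 1.35
ee_pos: [501.3, 68.2, 320.8]
ee_rot: [-3.069, 0.671, -0.001]
force: [1.5, 0.8, -0.4]
finger_gap: 0.998
finger_force: 0.0
```

Call:
apply_moves --deltas '[{"tx":0.71,"ty":0.67,"tz":-0.13,"ax":0,"ay":0,"az":0},{"tx":0.71,"ty":0.67,"tz":-0.13,"ax":0,"ay":0,"az":0},{"tx":0,"ty":0,"tz":0,"ax":0,"ay":0,"az":-1},{"tx":0,"ty":0,"tz":0,"ax":0,"ay":0,"az":-1},{"tx":0,"ty":0,"tz":0,"ax":0,"ay":0,"az":-1},{"tx":0,"ty":0,"tz":0,"ax":0,"ay":0,"az":-1},{"tx":0,"ty":0,"tz":0,"ax":0,"ay":0,"az":-0.94},{"tx":0,"ty":0,"tz":0,"ax":0,"ay":0,"az":0},{"tx":0,"ty":0,"tz":0,"ax":0,"ay":0,"az":0}]'

```text
time: 2.25
ee_pos: [537.5, -20.4, 333.1]
ee_rot: [-3.142, 0.003, 0.0]
force: [-0.2, 0.4, -0.6]
finger_gap: 1.005
finger_force: 0.0
```

```bash
python3 - <<'E'
from cell import status, read_camera,camera_model
import cv2,numpy as np
s=status.state();m=camera_model("wrist");p,d=read_camera("wrist");print(s["time"],s["ee_pos"],s["ee_rot"])
np.savez("pics/w1.npz",p=p,d=d,K=m["mtx"],T=m["world_from_camera"]);cv2.imwrite("pics/w1.png",p[:,:,::-1])
E
```

```text
2.25 [537.5118709  -20.38562482 333.14666549] [-3.14157210e+00  3.32647352e-03  4.55649735e-04]
```

View pics/w1.png

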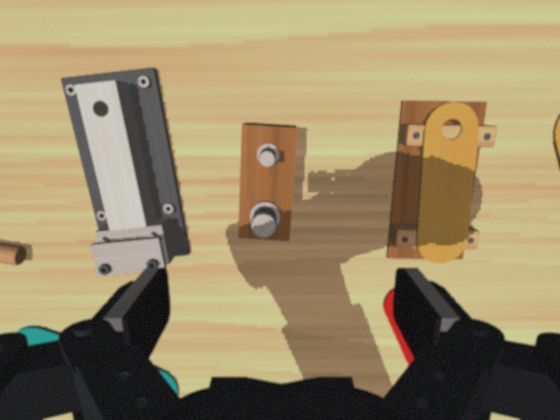

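The wrist view shows everything: fixture hole at (101,108), lip at (130,250), slim pin (267,155), thick pin (264,218), and the plate centred at about (450,183) with its hole at (452,129).

```bash
python3 - <<'E'
from h import *
z=np.load("pics/w1.npz");p,d,K,T=z["p"],z["d"],z["K"],z["T"]
m=mask(p,(14,130,60),(30,255,255));m[:, :380]=0;m[:,500:]=0;m[270:]=0
c,l=comps(m,500);print(c)
i=max(c,key=lambda q:q[1][4])[0];pm=(l==i).astype(np.uint8)
r=axes(K,T,pm,41);print("plate",r)
cs,h=cv2.findContours(pm,cv2.RETR_CCOMP,cv2.CHAIN_APPROX_NONE)
for k,q in enumerate(cs):
    if h[0][k][3]>=0 and len(q)>20:
        e=cv2.fitEllipse(q);print("hole",e,ray(K,T,*e[0],41))
hsv=cv2.cvtColor(p,cv2.COLOR_RGB2HSV);print("bar px",hsv[150,110],hsv[150,135],hsv[250,130],hsv[108,101],hsv[225,135],hsv[218,264],hsv[208,264],hsv[170,140])
b=((hsv[...,1]<45)&(hsv[...,2]>150)).astype(np.uint8)*255;b[:, 190:]=0;b[:60]=0
b=cv2.morphologyEx(b,cv2.MORPH_OPEN,np.ones((3,3),np.uint8))
c,l=comps(b,300);print(c)
i=max(c,key=lambda q:q[1][4])[0]
cv2.imwrite("pics/m1.png",np.hstack([cv2.resize(((l==i)*255).astype(np.uint8)[60:290,50:210],None,fx=2.4,fy=2.4),cv2.resize(cv2.cvtColor(p,cv2.COLOR_RGB2GRAY)[60:290,50:210],None,fx=2.4,fy=2.4)]))
bm=(l==i).astype(np.uint8);
# bar edges per row 120..215
L=[];Rr=[]
for v in range(115,215,3):
    xs=np.nonzero(bm[v])[0]
    L.append(ray(K,T,xs.min()-.5,v,45)[:2]);Rr.append(ray(K,T,xs.max()+.5,v,45)[:2])
for Q in(L,Rr):
    Q=np.array(Q);k=np.polyfit(Q[:,0],Q[:,1],1);print("edge slope deg",np.degrees(np.arctan(k[0])),"y@530",np.polyval(k,530),"res",np.std(Q[:,1]-np.polyval(k,Q[:,0])))
dk=(hsv[...,2]<110).astype(np.uint8);dk[:95]=0;dk[122:]=0;dk[:,:88]=0;dk[:,114:]=0
c,l=comps(dk,20);print(c)
for i,s,ce in c:print("fhole",ray(K,T,*ce,45))
# depth points
dd=lambda u,v:(T[:3,:3]@(np.linalg.solve(K,[u,v,1.])*d[v,u])+T[:3,3]).round(1)
for u,v in((105,150),(130,258),(450,200),(264,222),(264,213),(267,158),(267,151)):print((u,v),dd(u,v))
# lip & pin: points near height
g=np.indices(d.shape)[::-1].reshape(2,-1);P=(T[:3,:3]@(np.linalg.solve(K,np.vstack([g,np.ones(g.shape[1])]))*d.ravel())).T+T[:3,3]
ok=d.ravel()>0
for nm,zz,box in(("lip",62,(400,480,80,230)),("thicktop",92,(440,530,-60,60)),("slimtop",92,(530,600,-60,60)),("blocktop",52,(400,640,-90,90)),("flange",58,(440,530,-30,40))):
    k=ok&(abs(P[:,2]-zz)<2.5)&(P[:,0]>box[0])&(P[:,0]<box[1])&(P[:,1]>box[2])&(P[:,1]<box[3])
    q=P[k]; 
    if len(q)>5: print(nm,k.sum(),q[:,2].mean().round(1),cv2.minAreaRect(q[:,:2].astype(np.float32)))
E
```

```text
[(11, [406, 102, 77, 161, 8065], [445.9, 182.2])]
plate ((511.865478515625, -205.08363342285156), (188.3241424560547, 77.7490234375), 0.6901631355285645)
hole ((450.821044921875, 129.8501434326172), (18.42315101623535, 21.2094669342041), 70.06201171875) [ 576.18995091 -209.56502289   41.        ]
bar px [ 19  18 204] [20 23 66] [ 11  26 184] [15 16 64] [ 28  15 204] [ 13  24 191] [150   5  56] [18 19 67]
[(2, [73, 81, 90, 161, 6221], [112.2, 162.1]), (5, [91, 239, 73, 35, 1766], [127.1, 254.9])]
edge slope deg 5.802675796402095 y@530 189.38435111732477 res 0.42276983973742865
edge slope deg 5.923201522599081 y@530 144.66494490369786 res 0.3256284920651935
[(1, [94, 102, 14, 14, 156], [100.2, 108.3])]
fhole [600.11718575 174.12600496  45.        ]
(105, 150) [555.5 173.8  46.8]
(130, 258) [433.4 153.3  63.1]
(450, 200) [ 496.  -218.1   41.2]
(264, 222) [486.3  -3.4  93.7]
(264, 213) [495.3  -3.5  91.4]
(267, 158) [552.6  -7.4  93.4]
(267, 151) [559.5  -7.4  92.8]
lip 2010 62.4 ((434.88043212890625, 156.0662841796875), (40.377296447753906, 80.86380004882812), 6.34513521194458)
thicktop 452 92.5 ((482.777587890625, -2.839789390563965), (23.998577117919922, 25.244117736816406), 88.84009552001953)
slimtop 194 92.6 ((552.4453735351562, -6.872195243835449), (14.844853401184082, 14.806634902954102), 45.437255859375)
blocktop 4801 52.6 ((517.321533203125, -4.8703765869140625), (60.07674789428711, 130.31300354003906), 86.52875518798828)
flange 211 58.5 ((486.7699279785156, -4.557903289794922), (33.73037338256836, 32.325008392333984), 66.91481018066406)
```

View pics/m1.png

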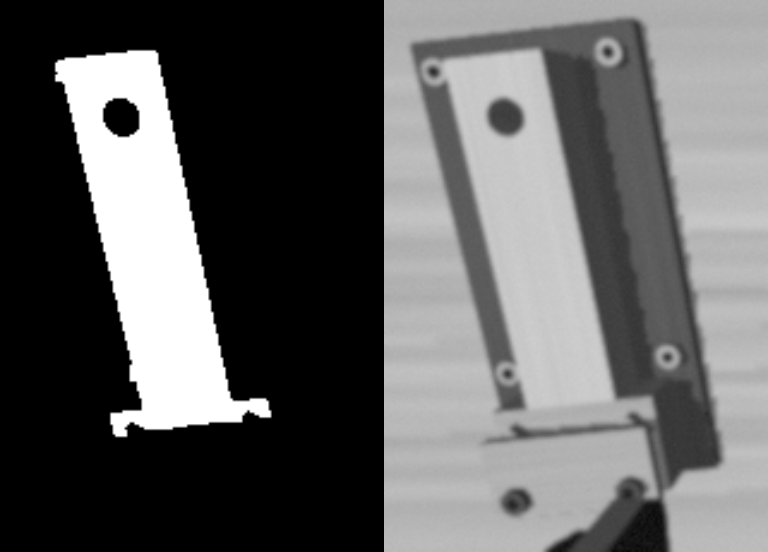

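The mask picture shows a clean bar and hole. The fixture comes out at origin (535.6,167.3), axis 5.9°, and the hole, edges and lip agree. Next I refine the plate by height.

```bash
python3 - <<'E'
from h import *
z=np.load("pics/w1.npz");p,d,K,T=z["p"],z["d"],z["K"],z["T"]
m=mask(p,(14,150,60),(30,255,255));m[:, :380]=0;m[:,500:]=0;m[270:]=0
m=cv2.morphologyEx(m,cv2.MORPH_OPEN,cv2.getStructuringElement(cv2.MORPH_ELLIPSE,(31,31)))
print(axes(K,T,m,41),m.sum()/255)
L=[]
for v in range(148,225,3):
    xs=np.nonzero(m[v])[0];a=ray(K,T,xs.min()-.5,v,41);b=ray(K,T,xs.max()+.5,v,41);L.append([a[0],a[1],b[0],b[1]])
L=np.array(L)
for i in(0,2):
    k=np.polyfit(L[:,i],L[:,i+1],1);print(np.degrees(np.arctan(k[0])),np.polyval(k,512))
E
```

```text
((550.3924560546875, -223.5278778076172), (36.53416061401367, 32.12784957885742), 48.79732894897461) 760.0Traceback (most recent call last):
  File "<stdin>", line 8, in <module>
    return umr_minimum(a, axis, None, out, keepdims, initial, where)
ValueError: zero-size array to reduction operation minimum which has no identity
```

```bash
python3 - <<'E'
from h import *
z=np.load("pics/w1.npz");p,d,K,T=z["p"],z["d"],z["K"],z["T"]
m=mask(p,(14,130,60),(30,255,255));m[:, :380]=0;m[:,500:]=0;m[270:]=0
L=[]
for v in list(range(152,225,3)):
    xs=np.nonzero(m[v])[0];a=ray(K,T,xs.min()-.5,v,41);b=ray(K,T,xs.max()+.5,v,41);L.append([a[0],a[1],b[0],b[1]]);
L=np.array(L)
for i in(0,2):
    k=np.polyfit(L[:,i],L[:,i+1],1);r=L[:,i+1]-np.polyval(k,L[:,i]);print(np.degrees(np.arctan(k[0])),np.polyval(k,512),r.std(),abs(r).max())
from cell import status
print(to(status.state(),[512,-206.5,130]))
E
```

```text
3.430803799460871 -155.54033937505318 6.191535168087259 23.612466893481837
0.24264524050184952 -242.70588251404698 0.41388213032116145 0.9177873569354915
[-0.5036143   3.72338124  4.06482614]
```

Call:
apply_moves --deltas '[{"tx":-0.1,"ty":0.76,"tz":0.52,"ax":0,"ay":0,"az":0},{"tx":-0.1,"ty":0.76,"tz":0.52,"ax":0,"ay":0,"az":0},{"tx":-0.1,"ty":0.76,"tz":0.52,"ax":0,"ay":0,"az":0},{"tx":-0.1,"ty":0.76,"tz":0.52,"ax":0,"ay":0,"az":0},{"tx":-0.1,"ty":0.76,"tz":0.52,"ax":0,"ay":0,"az":0},{"tx":0,"ty":0,"tz":0,"ax":0,"ay":0,"az":0},{"tx":0,"ty":0,"tz":0,"ax":0,"ay":0,"az":0}]'

```text
time: 3.0
ee_pos: [512.1, -211.3, 202.6]
ee_rot: [3.142, -0.005, -0.003]
force: [0.7, 0.4, 1.1]
finger_gap: 0.999
finger_force: 0.0
```

```bash
python3 - <<'E'
from cell import status, read_camera,camera_model
from h import *
s=status.state();m=camera_model("wrist");p,d=read_camera("wrist");print(s["time"],s["ee_pos"],s["ee_rot"])
K,T=m["mtx"],m["world_from_camera"]
np.savez("pics/w2.npz",p=p,d=d,K=K,T=T);cv2.imwrite("pics/w2.png",p[:,:,::-1])
m=mask(p,(14,130,60),(30,255,255))
for v in range(20,260,15):
    xs=np.nonzero(m[v])[0]
    if len(xs): print(v,xs.min(),xs.max(),ray(K,T,xs.min(),v,41)[:2].round(1),ray(K,T,xs.max(),v,41)[:2].round(1))
E
```

```text
3.0 [ 512.14857548 -211.25623111  202.61241149] [ 3.14153775e+00 -4.69849914e-03 -2.66365381e-03]
65 272 517 [ 606.1 -205.7] [ 605.6 -385.6]
80 238 530 [ 595.8 -180.4] [ 595.1 -397. ]
95 223 537 [ 585.2 -168.8] [ 584.5 -404.1]
110 11 541 [574.8  -8. ] [ 573.6 -409.1]
125 21 544 [563.7 -13.5] [ 562.5 -413.4]
140 23 548 [552.3 -12.9] [ 551.1 -418.6]
155 20 552 [540.8  -8.4] [ 539.5 -423.9]
170 3 556 [529.    7.3] [ 527.7 -429.4]
185 12 559 [516.9   2.6] [ 515.5 -434.1]
200 5 559 [504.6  10.6] [ 503.2 -436.6]
215 35 559 [491.9 -11.3] [ 490.5 -439. ]
230 40 559 [479.  -13.1] [ 477.6 -441.6]
245 47 559 [465.8 -16.6] [ 464.4 -444.2]
```

View pics/w2.png

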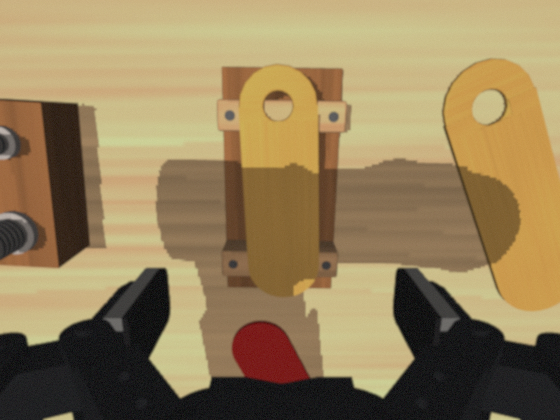

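The plate spans rows 65–296 with its hole at (278,106). The edges are about 241/318 at row 140 and 247/319 at row 225.

```bash
python3 - <<'E'
from h import *
z=np.load("pics/w2.npz");p,d,K,T=z["p"],z["d"],z["K"],z["T"]
m=mask(p,(17,130,60),(30,255,255)); print(cv2.cvtColor(p,cv2.COLOR_RGB2HSV)[[140,140,220,220],[280,232,280,238]])
L=[]
g=cv2.GaussianBlur(p,(0,0),1).astype(float)
for v in list(range(136,160,3))+list(range(180,236,3)):
    x=np.abs(np.diff(g[v],axis=0)).sum(1)
    def pk(a,b):
        i=a+np.argmax(x[a:b]); w=x[i-2:i+3]; return (w*np.arange(i-2,i+3)).sum()/w.sum()+.5
    a=ray(K,T,pk(237,254),v,41);b=ray(K,T,pk(312,326),v,41);L.append([a[0],a[1],b[0],b[1]])
L=np.array(L)
for i in(0,2):
    k=np.polyfit(L[:,i],L[:,i+1],1)
    for _ in range(3):
        r=L[:,i+1]-np.polyval(k,L[:,i]);o=abs(r)<max(1,2*r.std());k=np.polyfit(L[o,i],L[o,i+1],1)
    print(np.degrees(np.arctan(k[0])),np.polyval(k,512),np.polyval(k,576),r.std())
for u,v in((278,106),(279,65),(283,296)):print(ray(K,T,u,v,41))
from cell import status
s=status.state(); print(to(s,[511,-213,60]))
E
```

```text
[[ 20 151 204]
 [ 13 150 148]
 [ 17 155 133]
 [ 13 143  93]]
1.6916825100611699 -181.47088571812998 -179.58070893097164 0.08250405776551578
1.5657238786263616 -241.937813868555 -240.18844803169742 0.05514707372527566
[ 577.08428649 -209.98703582   41.        ]
[ 606.09820989 -210.87423116   41.        ]
[ 417.83698636 -213.48991457   41.        ]
[-0.03813719  0.04748481  2.87072757]
```

Call:
apply_moves --deltas '[{"tx":0,"ty":0.01,"tz":0,"ax":0,"ay":0,"az":-0.36},{"tx":0,"ty":0,"tz":0.8,"ax":0,"ay":0,"az":0},{"tx":0,"ty":0,"tz":0.8,"ax":0,"ay":0,"az":0},{"tx":0,"ty":0,"tz":0.8,"ax":0,"ay":0,"az":0},{"tx":0,"ty":0,"tz":0.6,"ax":0,"ay":0,"az":0},{"tx":0,"ty":0,"tz":0.4,"ax":0,"ay":0,"az":0},{"tx":0,"ty":0,"tz":0.13,"ax":0,"ay":0,"az":0},{"tx":0,"ty":0,"tz":0,"ax":0,"ay":0,"az":0},{"tx":0,"ty":0,"tz":0,"ax":0,"ay":0,"az":0}]'

```text
time: 3.95
ee_pos: [514.1, -210.5, 28.3]
ee_rot: [3.141, 0.051, 0.004]
force: [-0.5, -1.0, 0.5]
finger_gap: 1.003
finger_force: 0.0
```

Call:
apply_moves --deltas '[{"tx":0,"ty":0,"tz":0,"ax":0,"ay":0,"az":0},{"tx":0,"ty":0,"tz":0,"ax":0,"ay":0,"az":0},{"tx":0,"ty":0,"tz":0,"ax":0,"ay":0,"az":0},{"tx":0,"ty":0,"tz":0,"ax":0,"ay":0,"az":0},{"tx":0,"ty":0,"tz":0,"ax":0,"ay":0,"az":0},{"tx":0,"ty":0,"tz":0,"ax":0,"ay":0,"az":0}]' --fingers 1 --squeeze 90

```text
time: 4.55
ee_pos: [513.6, -210.9, 28.8]
ee_rot: [3.141, 0.05, 0.004]
force: [-3.3, 3.0, 11.4]
finger_gap: 0.678
finger_force: 93.1
```

Call:
apply_moves --deltas '[{"tx":0,"ty":0,"tz":-0.2,"ax":0,"ay":0,"az":0},{"tx":0,"ty":0,"tz":-0.5,"ax":0,"ay":0,"az":0},{"tx":0,"ty":0,"tz":-0.7,"ax":0,"ay":0,"az":0},{"tx":0,"ty":0,"tz":-0.8,"ax":0,"ay":0,"az":0},{"tx":0,"ty":0,"tz":-0.6,"ax":0,"ay":0,"az":-0.4},{"tx":0,"ty":0,"tz":0,"ax":0,"ay":0,"az":-0.45},{"tx":0,"ty":0,"tz":0,"ax":0,"ay":0.8,"az":0},{"tx":0,"ty":0,"tz":0,"ax":0,"ay":0.8,"az":0},{"tx":0,"ty":0,"tz":0,"ax":0,"ay":0,"az":0}]'

```text
time: 5.45
ee_pos: [510.2, -210.8, 166.9]
ee_rot: [-3.121, -0.163, -0.219]
force: [-0.7, -1.0, -4.9]
finger_gap: 0.67
finger_force: 97.5
```

```bash
cat >> h.py <<'E'
FO=np.array([535.6,168.1,0]);YAW=np.radians(5.9)
C,S=np.cos(YAW),np.sin(YAW)
def fx(x,y,z): return FO+[x*C-y*S,x*S+y*C,z]
TIP=np.array([-96.7,0,-7.2])
def report(s):
    R=Rn.from_rotvec(s["ee_rot"]);M=R.as_matrix()
    t=s["ee_pos"]+M@TIP; q=t-FO; print("t",s["time"],"ee",s["ee_pos"].round(1),"tilt",np.degrees(np.arcsin(M[2,0])).round(2),"yaw",np.degrees(np.arctan2(M[1,0],M[0,0])).round(2),"roll",np.degrees(M[2,1]).round(2),"F",s["force"].round(1),"ff",s["finger_force"],s["finger_gap"])
    print("tip fixture:",(q[0]*C+q[1]*S).round(1),(-q[0]*S+q[1]*C).round(1),q[2].round(1)); return R,M,t
E
python3 - <<'E'
from h import *;from cell import status
s=status.state();R,M,t=report(s)
for x,z in((-45,75),(-45,46.5)):print((R.inv().apply(fx(x,0,z)-t)/50).round(3))
print("unit world",(M.T@[C,S,0]).round(3),(M.T@[-S,C,0]).round(3),(M.T@[0,0,1]).round(3))
E
```

```text
t 5.45 ee [ 510.2 -210.8  166.9] tilt 8.03 yaw 5.98 roll -0.07 F [-0.7 -1.  -4.9] ff 97.48050928115845 0.6697551021808908
tip fixture: -161.0 -374.4 160.5
[ 2.068 -7.482  2.029]
[ 1.989 -7.481  2.593]
unit world [0.99  0.002 0.14 ] [ 0.001 -1.     0.001] [ 0.14  -0.001 -0.99 ]
```

Call:
apply_moves --deltas '[{"tx":0.2,"ty":-0.83,"tz":0,"ax":0,"ay":0,"az":0},{"tx":0.2,"ty":-0.83,"tz":0,"ax":0,"ay":0,"az":0},{"tx":0.2,"ty":-0.83,"tz":0,"ax":0,"ay":0,"az":0},{"tx":0.2,"ty":-0.83,"tz":0,"ax":0,"ay":0,"az":0},{"tx":0.2,"ty":-0.83,"tz":0,"ax":0,"ay":0,"az":0},{"tx":0.2,"ty":-0.83,"tz":0,"ax":0,"ay":0,"az":0},{"tx":0.2,"ty":-0.83,"tz":0,"ax":0,"ay":0,"az":0},{"tx":0.2,"ty":-0.83,"tz":0,"ax":0,"ay":0,"az":0},{"tx":0.2,"ty":-0.83,"tz":0,"ax":0,"ay":0,"az":0},{"tx":0.2,"ty":0,"tz":0,"ax":0,"ay":0,"az":0},{"tx":0,"ty":0,"tz":0,"ax":0,"ay":0,"az":0}]'

```text
time: 6.55
ee_pos: [572.2, 172.4, 180.5]
ee_rot: [-3.123, -0.168, -0.217]
force: [-0.3, -0.1, -5.3]
finger_gap: 0.671
finger_force: 98.1
```

Call:
apply_moves --deltas '[{"tx":0,"ty":0,"tz":0.5,"ax":0,"ay":0,"az":0},{"tx":0,"ty":0,"tz":0.7,"ax":0,"ay":0,"az":0},{"tx":0,"ty":0,"tz":0.7,"ax":0,"ay":0,"az":0},{"tx":0,"ty":0,"tz":0.1,"ax":0,"ay":0,"az":0},{"tx":0,"ty":0,"tz":0,"ax":0,"ay":0,"az":0},{"tx":0,"ty":0,"tz":0,"ax":0,"ay":0,"az":0}]'

```text
time: 7.15
ee_pos: [586.3, 172.5, 83.4]
ee_rot: [-3.122, -0.165, -0.221]
force: [0.4, 0.2, -3.8]
finger_gap: 0.673
finger_force: 98.8
```

```bash
python3 - <<'E'
from h import *;from cell import status,read_camera,camera_model
s=status.state();R,M,t=report(s)
for x,z in((-45,46.5),(-70,46.5),(-95,46)):print((R.inv().apply(fx(x,0,z)-t)/50).round(3))
m=camera_model("wrist");p,d=read_camera("wrist");K,T=m["mtx"],m["world_from_camera"]
np.savez("pics/w3.npz",p=p,d=d,K=K,T=T);cv2.imwrite("pics/w3.png",p[:,:,::-1])
E
```

```text
t 7.15 ee [586.3 172.5  83.4] tilt 8.09 yaw 6.06 roll -0.02 F [ 0.4  0.2 -3.8] ff 98.8383686542511 0.6728023145037882
tip fixture: -45.8 -1.1 76.9
[-0.069 -0.022  0.604]
[-0.564 -0.023  0.534]
[-1.06  -0.025  0.474]
```

View pics/w3.png

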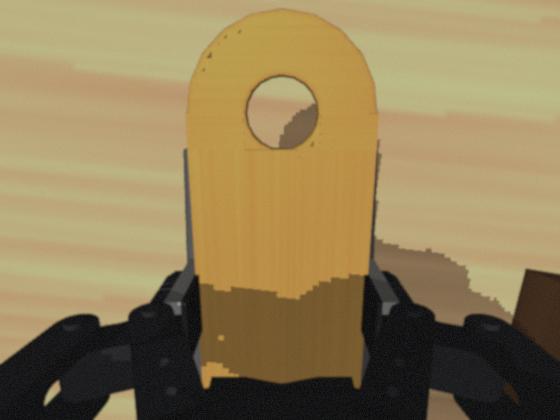

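The plate is held squarely, with its hole at (282,112). Next I check its in-hand pose from depth.

```bash
python3 - <<'E'
from h import *;from cell import status
s=status.state();R,M,t=report(s)
z=np.load("pics/w3.npz");p,d,K,T=z["p"],z["d"],z["K"],z["T"]
v,u=np.mgrid[20:270:3,205:360:3].reshape(2,-1);k=(d[v,u]>0)&(np.hypot(u-282,v-112)>45);u,v=u[k],v[k]
P=(T[:3,:3]@(np.linalg.solve(K,np.vstack([u,v,np.ones(len(u))]))*d[v,u])).T+T[:3,3]
Q=(P-s["ee_pos"])@M
A=np.c_[Q[:,:2],np.ones(len(Q))];c=np.linalg.lstsq(A,Q[:,2],rcond=None)[0]
for _ in range(3):
    r=Q[:,2]-A@c;o=abs(r)<2;c=np.linalg.lstsq(A[o],Q[o,2],rcond=None)[0]
print("plane slopes deg",np.degrees(c[:2]),"z0",c[2],r.std(),o.mean())
n=np.array([c[0],c[1],-1])
def hit(u,v):
    dv=M.T@T[:3,:3]@np.linalg.solve(K,[u,v,1.]);o=M.T@(T[:3,3]-s["ee_pos"]); return o-dv*(n@o+c[2])/(n@dv)
print("hole",hit(282,112),"end",hit(283,9.5))
E
```

```text
t 7.2 ee [586.5 172.8  83.8] tilt 8.14 yaw 6.06 roll -0.06 F [ 0.5 -0.1 -3.8] ff 98.83918404579163 0.6731741501254552
tip fixture: -45.6 -0.8 77.2
plane slopes deg [0.5184595  0.00761461] z0 -12.726018974068937 18.678854227374305 0.9656781987918726
hole [ 63.87439299   1.15237539 -12.1478776 ] end [ 92.60362304   1.42467827 -11.88787562]
```

Call:
apply_moves --deltas '[{"tx":-0.1,"ty":-0.02,"tz":0.3,"ax":0,"ay":0,"az":0},{"tx":-0.2,"ty":0,"tz":0.21,"ax":0,"ay":0,"az":0},{"tx":-0.25,"ty":0,"tz":0,"ax":0,"ay":0,"az":0},{"tx":0,"ty":0,"tz":0,"ax":0,"ay":0,"az":0},{"tx":0,"ty":0,"tz":0,"ax":0,"ay":0,"az":0}]'

```text
time: 7.7
ee_pos: [562.9, 171.8, 54.5]
ee_rot: [-3.12, -0.167, -0.223]
force: [1.0, -0.0, -4.9]
finger_gap: 0.671
finger_force: 98.9
```

```bash
python3 - <<'E'
from h import *;from cell import status
s=status.state();R,M,t=report(s)
for x,z in((-70,46),(-95,46)):print((R.inv().apply(fx(x,0,z)-t)/50).round(3))
E
```

```text
t 7.7 ee [562.9 171.8  54.5] tilt 8.16 yaw 6.1 roll -0.08 F [ 1.  -0.  -4.9] ff 98.85764479637146 0.6710788566719844
tip fixture: -69.2 0.5 47.9
[-0.021  0.009  0.035]
[-0.516  0.007 -0.036]
```

Feel down for the seat with the tip.

Call:
apply_moves --deltas '[{"tx":0.004,"ty":0,"tz":0.03,"ax":0,"ay":0,"az":0},{"tx":0,"ty":0,"tz":0,"ax":0,"ay":0,"az":0}]'

```text
time: 7.9
ee_pos: [563.1, 171.4, 51.8]
ee_rot: [-3.121, -0.165, -0.22]
force: [-0.1, -0.5, -4.6]
finger_gap: 0.669
finger_force: 98.9
```

Call:
apply_moves --deltas '[{"tx":0.002,"ty":0,"tz":0.014,"ax":0,"ay":0,"az":0},{"tx":0,"ty":0,"tz":0,"ax":0,"ay":0,"az":0}]'

```text
time: 8.1
ee_pos: [562.7, 171.0, 50.5]
ee_rot: [-3.122, -0.165, -0.218]
force: [-0.1, -0.0, -4.8]
finger_gap: 0.672
finger_force: 98.9
```

Call:
apply_moves --deltas '[{"tx":0.002,"ty":0,"tz":0.014,"ax":0,"ay":0,"az":0},{"tx":0,"ty":0,"tz":0,"ax":0,"ay":0,"az":0}]'

```text
time: 8.3
ee_pos: [562.8, 171.1, 49.8]
ee_rot: [-3.122, -0.166, -0.218]
force: [1.0, 0.3, -3.2]
finger_gap: 0.674
finger_force: 98.9
```

Call:
apply_moves --deltas '[{"tx":0.002,"ty":0,"tz":0.014,"ax":0,"ay":0,"az":0},{"tx":0,"ty":0,"tz":0,"ax":0,"ay":0,"az":0}]'

```text
time: 8.5
ee_pos: [562.9, 171.1, 49.1]
ee_rot: [-3.122, -0.165, -0.218]
force: [0.3, -1.0, -3.4]
finger_gap: 0.669
finger_force: 99.0
```

```bash
python3 - <<'E'
from h import *;from cell import status
s=status.state();report(s)
E
```

```text
t 8.5 ee [562.9 171.1  49.1] tilt 8.0 yaw 6.07 roll 0.0 F [ 0.3 -1.  -3.4] ff 98.95764470100403 0.6689980204279707
tip fixture: -69.3 -0.1 42.8
```

Call:
apply_moves --deltas '[{"tx":0.003,"ty":0,"tz":0.02,"ax":0,"ay":0,"az":0},{"tx":0,"ty":0,"tz":0,"ax":0,"ay":0,"az":0}]'

```text
time: 8.7
ee_pos: [563.1, 171.1, 48.1]
ee_rot: [-3.122, -0.165, -0.218]
force: [-0.8, -0.7, -1.7]
finger_gap: 0.671
finger_force: 99.1
```

```bash
python3 - <<'E'
from h import *;from cell import status,read_camera,camera_model
s=status.state();R,M,t=report(s);print(s["moment"])
m=camera_model("wrist");p,d=read_camera("wrist");K,T=m["mtx"],m["world_from_camera"]
v,u=np.mgrid[20:270:3,205:360:3].reshape(2,-1);k=(d[v,u]>0)&(np.hypot(u-282,v-112)>45);u,v=u[k],v[k]
P=(T[:3,:3]@(np.linalg.solve(K,np.vstack([u,v,np.ones(len(u))]))*d[v,u])).T+T[:3,3]
Q=(P-s["ee_pos"])@M
A=np.c_[Q[:,:2],np.ones(len(Q))];o=abs(Q[:,2]+12)<4
for _ in range(3):
    c=np.linalg.lstsq(A[o],Q[o,2],rcond=None)[0];r=Q[:,2]-A@c;o=abs(r)<2
print("plane slopes deg",np.degrees(c[:2]),"z0",c[2],r[o].std(),o.mean())
E
```

```text
t 8.7 ee [563.1 171.1  48.1] tilt 7.99 yaw 6.07 roll 0.0 F [-0.8 -0.7 -1.7] ff 99.05368566513062 0.6713767270504747
tip fixture: -69.1 -0.2 41.8
[-0.01415313  1.05730289  0.04045133]
plane slopes deg [2.0143662  0.12270648] z0 -13.07785084376023 0.6214905247159245 0.963257471894708
```

Contact felt: the tip rests on the seat and the plate has pivoted 1.5° in the grip. Lift 0.8 mm and slide in.

Call:
apply_moves --deltas '[{"tx":0.002,"ty":0,"tz":-0.017,"ax":0,"ay":0,"az":0},{"tx":0,"ty":0,"tz":0,"ax":0,"ay":0,"az":0},{"tx":-0.079,"ty":0,"tz":-0.0112,"ax":0,"ay":0,"az":0},{"tx":-0.079,"ty":0,"tz":-0.0112,"ax":0,"ay":0,"az":0},{"tx":-0.079,"ty":0,"tz":-0.0112,"ax":0,"ay":0,"az":0},{"tx":-0.079,"ty":0,"tz":-0.0112,"ax":0,"ay":0,"az":0},{"tx":-0.079,"ty":0,"tz":-0.0112,"ax":0,"ay":0,"az":0},{"tx":0,"ty":0,"tz":0,"ax":0,"ay":0,"az":0},{"tx":0,"ty":0,"tz":0,"ax":0,"ay":0,"az":0}]'

```text
time: 9.65
ee_pos: [542.8, 168.7, 48.9]
ee_rot: [-3.123, -0.166, -0.217]
force: [-0.4, 1.4, -2.7]
finger_gap: 0.671
finger_force: 99.0
```

```bash
python3 - <<'E'
from h import *;from cell import status
s=status.state();report(s);print(s["moment"])
E
```

```text
t 9.65 ee [542.8 168.7  48.9] tilt 7.96 yaw 6.07 roll 0.02 F [-0.4  1.4 -2.7] ff 98.99683356285095 0.6708329853872481
tip fixture: -89.5 -0.4 42.6
[-0.143202    1.04868932 -0.05359799]
```

Call:
apply_moves --deltas '[{"tx":-0.06,"ty":0,"tz":-0.0085,"ax":0,"ay":0,"az":0},{"tx":0,"ty":0,"tz":0,"ax":0,"ay":0,"az":0}]'

```text
time: 9.85
ee_pos: [540.1, 168.6, 49.0]
ee_rot: [-3.122, -0.165, -0.218]
force: [-0.4, 0.6, -3.9]
finger_gap: 0.672
finger_force: 99.0
```

Call:
apply_moves --deltas '[{"tx":-0.03,"ty":0,"tz":-0.004,"ax":0,"ay":0,"az":0},{"tx":0,"ty":0,"tz":0,"ax":0,"ay":0,"az":0}]'

```text
time: 10.05
ee_pos: [538.7, 168.5, 49.1]
ee_rot: [-3.122, -0.165, -0.219]
force: [0.5, 1.0, -3.0]
finger_gap: 0.672
finger_force: 99.0
```

Call:
apply_moves --deltas '[{"tx":-0.02,"ty":0,"tz":-0.003,"ax":0,"ay":0,"az":0},{"tx":0,"ty":0,"tz":0,"ax":0,"ay":0,"az":0}]'

```text
time: 10.25
ee_pos: [537.8, 168.4, 49.1]
ee_rot: [-3.122, -0.165, -0.219]
force: [1.5, 0.0, -4.0]
finger_gap: 0.672
finger_force: 99.0
```

Call:
apply_moves --deltas '[{"tx":-0.02,"ty":0,"tz":-0.003,"ax":0,"ay":0,"az":0},{"tx":0,"ty":0,"tz":0,"ax":0,"ay":0,"az":0}]'

```text
time: 10.45
ee_pos: [537.6, 168.7, 49.5]
ee_rot: [-3.121, -0.166, -0.221]
force: [5.7, -1.3, -2.3]
finger_gap: 0.67
finger_force: 98.9
```

Call:
apply_moves --deltas '[{"tx":-0.02,"ty":0,"tz":-0.003,"ax":0,"ay":0,"az":0},{"tx":0,"ty":0,"tz":0,"ax":0,"ay":0,"az":0}]'

```text
time: 10.65
ee_pos: [537.5, 168.8, 50.0]
ee_rot: [-3.121, -0.167, -0.223]
force: [9.0, -3.1, -3.6]
finger_gap: 0.671
finger_force: 98.9
```

Call:
apply_moves --deltas '[{"tx":-0.003,"ty":0,"tz":0.036,"ax":0,"ay":-0.2,"az":0},{"tx":-0.003,"ty":0,"tz":0.036,"ax":0,"ay":-0.2,"az":0},{"tx":-0.003,"ty":0,"tz":0.036,"ax":0,"ay":-0.2,"az":0},{"tx":-0.003,"ty":0,"tz":0.036,"ax":0,"ay":-0.2,"az":0},{"tx":0,"ty":0,"tz":0,"ax":0,"ay":0,"az":0},{"tx":0,"ty":0,"tz":0,"ax":0,"ay":0,"az":0}]'

```text
time: 11.25
ee_pos: [537.5, 168.7, 42.3]
ee_rot: [-3.131, -0.167, -0.113]
force: [6.3, -1.9, -3.1]
finger_gap: 0.67
finger_force: 99.0
```

```bash
cat > pl.py <<'E'
from h import *;from cell import status,read_camera,camera_model
s=status.state();R,M,t=report(s)
m=camera_model("wrist");p,d=read_camera("wrist");K,T=m["mtx"],m["world_from_camera"]
np.savez("pics/last.npz",p=p,d=d,K=K,T=T)
v,u=np.mgrid[20:270:3,215:350:3].reshape(2,-1);k=(d[v,u]>0)&(np.hypot(u-282,v-112)>50);u,v=u[k],v[k]
P=(T[:3,:3]@(np.linalg.solve(K,np.vstack([u,v,np.ones(len(u))]))*d[v,u])).T+T[:3,3]
Q=P-FO;X=Q[:,0]*C+Q[:,1]*S;Y=-Q[:,0]*S+Q[:,1]*C
A=np.c_[X,Y,np.ones(len(Q))];o=abs(Q[:,2]-np.median(Q[:,2]))<12
for _ in range(5):
    c=np.linalg.lstsq(A[o],Q[o,2],rcond=None)[0];r=Q[:,2]-A@c;o=abs(r)<2
print("plate slopes deg",np.degrees(c[:2]).round(2),"top z at tip",c[2]-95*c[0],"at 0",c[2],"at hole",c[2]+65*c[0],o.mean())
E
python3 pl.py
```

```text
t 11.25 ee [537.5 168.7  42.3] tilt 4.13 yaw 6.09 roll -0.04 F [ 6.3 -1.9 -3.1] ff 98.98252487182617 0.6703755900315629
tip fixture: -95.0 0.1 42.5
plate slopes deg [2.49 0.04] top z at tip 51.10401826169611 at 0 55.239377195399136 at hole 58.068833307932785 0.9799723756906077
```

Call:
apply_moves --deltas '[{"tx":-0.002,"ty":0,"tz":0.03,"ax":0,"ay":-0.17,"az":0},{"tx":-0.002,"ty":0,"tz":0.03,"ax":0,"ay":-0.17,"az":0},{"tx":-0.002,"ty":0,"tz":0.026,"ax":0,"ay":-0.16,"az":0},{"tx":0,"ty":0,"tz":0,"ax":0,"ay":0,"az":0},{"tx":0,"ty":0,"tz":0,"ax":0,"ay":0,"az":0}]'

```text
time: 11.8
ee_pos: [537.1, 168.5, 38.0]
ee_rot: [-3.135, -0.167, -0.045]
force: [6.3, -1.7, -2.2]
finger_gap: 0.672
finger_force: 99.1
```

```bash
python3 pl.py
```

```text
t 11.8 ee [537.1 168.5  38. ] tilt 1.64 yaw 6.09 roll -0.03 F [ 6.3 -1.7 -2.2] ff 99.10986542701721 0.6717975864109414
tip fixture: -95.4 -0.0 42.5
plate slopes deg [-0.13 -0.03] top z at tip 51.152744470926564 at 0 50.937634866829356 at hole 50.79045461139442 0.9793103448275862
```

Call:
apply_moves --deltas '[{"tx":0,"ty":0,"tz":0.016,"ax":0,"ay":0,"az":0},{"tx":0,"ty":0,"tz":0,"ax":0,"ay":0,"az":0}]'

```text
time: 12.05
ee_pos: [537.1, 168.6, 37.9]
ee_rot: [-3.135, -0.167, -0.046]
force: [3.6, -1.9, 4.1]
finger_gap: 0.673
finger_force: 99.7
```

Call:
apply_moves --deltas '[{"tx":-0.01,"ty":0,"tz":0.016,"ax":0,"ay":0,"az":0},{"tx":0,"ty":0,"tz":0,"ax":0,"ay":0,"az":0}]'

```text
time: 12.25
ee_pos: [537.1, 168.6, 37.8]
ee_rot: [-3.134, -0.168, -0.047]
force: [3.4, -2.6, 11.2]
finger_gap: 0.672
finger_force: 100.2
```

```bash
python3 pl.py
```

```text
t 12.25 ee [537.1 168.6  37.8] tilt 1.73 yaw 6.14 roll -0.04 F [ 3.4 -2.6 11.2] ff 100.19526243209839 0.6719554269739214
tip fixture: -95.3 -0.1 42.1
plate slopes deg [-0.19 -0.05] top z at tip 51.14302291879369 at 0 50.82127483256504 at hole 50.60113140514543 0.97859855022437
```

Call:
apply_moves --deltas '[{"tx":0,"ty":0,"tz":0,"ax":0,"ay":0,"az":0},{"tx":0,"ty":0,"tz":0,"ax":0,"ay":0,"az":0},{"tx":0,"ty":0,"tz":0,"ax":0,"ay":0,"az":0},{"tx":0,"ty":0,"tz":0,"ax":0,"ay":0,"az":0},{"tx":0,"ty":0,"tz":0,"ax":0,"ay":0,"az":0},{"tx":0,"ty":0,"tz":0,"ax":0,"ay":0,"az":0}]' --fingers -1

```text
time: 12.9
ee_pos: [535.3, 168.1, 35.7]
ee_rot: [-3.136, -0.166, -0.041]
force: [0.1, 0.9, 0.7]
finger_gap: 0.999
finger_force: 0.0
```

Call:
apply_moves --deltas '[{"tx":0,"ty":0,"tz":-0.2,"ax":0,"ay":0,"az":0},{"tx":0,"ty":0,"tz":-0.5,"ax":0,"ay":0,"az":0},{"tx":0,"ty":0,"tz":-0.8,"ax":0,"ay":0,"az":0},{"tx":0,"ty":0,"tz":-0.8,"ax":0,"ay":-0.34,"az":0},{"tx":0,"ty":0,"tz":0,"ax":0,"ay":0,"az":0},{"tx":0,"ty":0,"tz":0,"ax":0,"ay":0,"az":0}]'

```text
time: 13.5
ee_pos: [533.1, 168.3, 152.7]
ee_rot: [-3.135, -0.166, 0.001]
force: [0.2, -0.5, -0.5]
finger_gap: 1.001
finger_force: 0.0
```

```bash
python3 - <<'E'
from h import *;from cell import status,read_camera,camera_model
s=status.state();R,M,t=report(s)
m=camera_model("wrist");p,d=read_camera("wrist");K,T=m["mtx"],m["world_from_camera"]
np.savez("pics/w4.npz",p=p,d=d,K=K,T=T);cv2.imwrite("pics/w4.png",p[:,:,::-1])
h=fx(65,0,50);q=np.linalg.inv(T)@np.append(h,1);q=K@q[:3];print("expected hole px",q[:2]/q[2])
E
```

```text
t 13.5 ee [533.1 168.3 152.7] tilt -0.03 yaw 6.05 roll -0.11 F [ 0.2 -0.5 -0.5] ff 0.0 1.0014913176509896
tip fixture: -99.1 0.1 160.0
expected hole px [281.34106246 102.25702667]
```

View pics/w4.png

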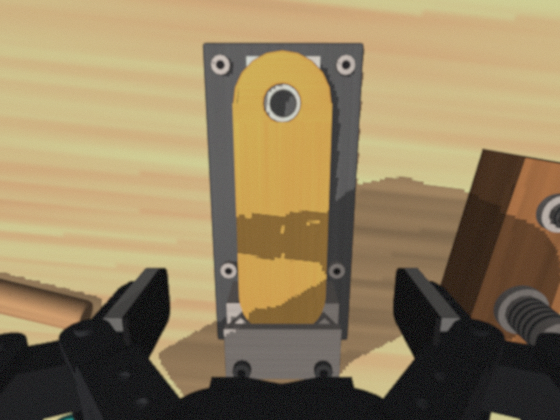

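The plate is seated square in the V. Its hole is concentric with the blind hole at (283,103). Next, the pin.

Call:
apply_moves --deltas '[{"tx":-0.43,"ty":0.66,"tz":-0.17,"ax":0,"ay":0,"az":0},{"tx":-0.43,"ty":0.66,"tz":-0.17,"ax":0,"ay":0,"az":0},{"tx":-0.43,"ty":0.66,"tz":-0.17,"ax":0,"ay":0,"az":0},{"tx":-0.43,"ty":0.66,"tz":-0.17,"ax":0,"ay":0,"az":0},{"tx":-0.43,"ty":0.66,"tz":-0.17,"ax":0,"ay":0,"az":0},{"tx":0,"ty":0,"tz":0,"ax":0,"ay":0,"az":0},{"tx":0,"ty":0,"tz":0,"ax":0,"ay":0,"az":0}]'

```text
time: 14.25
ee_pos: [442.5, -8.3, 193.4]
ee_rot: [3.137, 0.164, -0.006]
force: [0.2, -0.4, 0.2]
finger_gap: 1.003
finger_force: 0.0
```

```bash
python3 - <<'E'
from h import *;from cell import status,read_camera,camera_model
s=status.state();R,M,t=report(s)
m=camera_model("wrist");p,d=read_camera("wrist");K,T=m["mtx"],m["world_from_camera"]
np.savez("pics/w5.npz",p=p,d=d,K=K,T=T);cv2.imwrite("pics/w5.png",p[:,:,::-1])
v,u=np.nonzero(d>0);P=(T[:3,:3]@(np.linalg.solve(K,np.vstack([u,v,np.ones(len(u))]))*d[v,u])).T+T[:3,3]
k=(abs(P[:,2]-92.5)<3)&(abs(P[:,0]-483)<28)&(abs(P[:,1]+3)<28);q=P[k]
print(k.sum(),q[:,2].mean(),cv2.minEnclosingCircle(q[:,:2].astype(np.float32)),q[:,:2].mean(0),u[k].mean(),v[k].mean())
print("pin by ray",ray(K,T,u[k].mean(),v[k].mean(),92))
z=np.load("pics/w4.npz");p,d,K,T=z["p"],z["d"],z["K"],z["T"]
g=cv2.cvtColor(p,cv2.COLOR_RGB2HSV)[70:135,245:320]
for nm,mm,zz in(("bar hole",g[...,2]<110,45),("plate hole",g[...,1]<90,50)):
    c,l=comps(mm.astype(np.uint8),80)
    for i,st,ce in c:
        f=(l==i).astype(np.uint8);cs,_=cv2.findContours(f,0,1);e=cv2.fitEllipse(max(cs,key=len));uv=(e[0][0]+245,e[0][1]+70)
        r=ray(K,T,*uv,zz);print(nm,st,uv,e[1],r)
E
```

```text
t 14.25 ee [442.5  -8.3 193.4] tilt -0.22 yaw 5.98 roll 0.0 F [ 0.2 -0.4  0.2] ff 0.0 1.0030821831492018
tip fixture: -207.4 -166.0 201.0
1347 92.63057286663862 ((482.30853271484375, -2.416811943054199), 12.924646377563477) [482.65745691  -2.38174708] 277.2145508537491 147.0482553823311
pin by ray [482.63308171  -2.37815527  92.        ]
bar hole [25, 20, 26, 27, 529] (282.54354095458984, 102.85177612304688) (24.48137855529785, 25.71350860595703) [600.00692093 174.0154674   45.        ]
plate hole [19, 14, 37, 38, 1111] (281.9834442138672, 102.6102180480957) (35.974388122558594, 37.47941207885742) [600.09303729 174.37530375  50.        ]
```

View pics/w5.png

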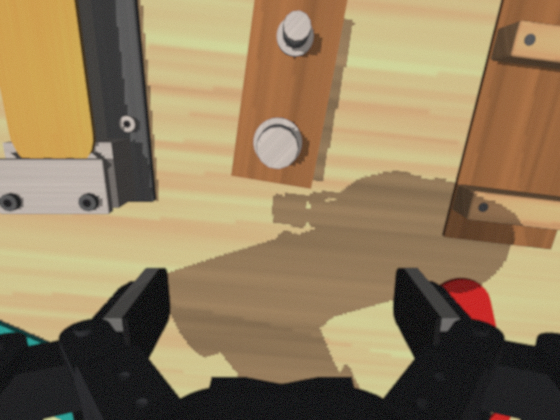

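The thick pin is at (277,146) in the near hole and the slim pin at (296,30). Move over the thick pin and descend.

Call:
apply_moves --deltas '[{"tx":0.4,"ty":-0.03,"tz":0,"ax":0,"ay":0.04,"az":0},{"tx":0.41,"ty":-0.026,"tz":0.3,"ax":0,"ay":0,"az":0},{"tx":0,"ty":0,"tz":0.7,"ax":0,"ay":0,"az":0},{"tx":0,"ty":0,"tz":0.7,"ax":0,"ay":0,"az":0},{"tx":0,"ty":0,"tz":0.4,"ax":0,"ay":0,"az":0},{"tx":0,"ty":0,"tz":0.2,"ax":0,"ay":0,"az":0},{"tx":0,"ty":0,"tz":0,"ax":0,"ay":0,"az":0},{"tx":0,"ty":0,"tz":0,"ax":0,"ay":0,"az":0}]'

```text
time: 15.1
ee_pos: [483.8, -0.0, 79.1]
ee_rot: [3.137, 0.168, 0.0]
force: [-0.6, 0.6, 0.9]
finger_gap: 1.002
finger_force: 0.0
```

```bash
python3 - <<'E'
from h import *;from cell import status
s=status.state();R,M,t=report(s);print(to(s,[482.5,-1.3,71]))
E
```

```text
t 15.1 ee [483.8  -0.   79.1] tilt 0.02 yaw 6.12 roll 0.01 F [-0.6  0.6  0.9] ff 0.0 1.0016692890505081
tip fixture: -165.5 -162.3 86.2
[-0.0283279  0.0221548  0.1613956]
```

Call:
apply_moves --deltas '[{"tx":-0.026,"ty":0.022,"tz":0.16,"ax":0,"ay":0,"az":0},{"tx":0,"ty":0,"tz":0,"ax":0,"ay":0,"az":0},{"tx":0,"ty":0,"tz":0,"ax":0,"ay":0,"az":0}]'

```text
time: 15.4
ee_pos: [482.1, -1.8, 71.1]
ee_rot: [-3.137, -0.166, -0.001]
force: [0.6, 0.3, 0.2]
finger_gap: 0.999
finger_force: 0.0
```

Call:
apply_moves --deltas '[{"tx":0,"ty":0,"tz":0,"ax":0,"ay":0,"az":0},{"tx":0,"ty":0,"tz":0,"ax":0,"ay":0,"az":0},{"tx":0,"ty":0,"tz":0,"ax":0,"ay":0,"az":0},{"tx":0,"ty":0,"tz":0,"ax":0,"ay":0,"az":0},{"tx":0,"ty":0,"tz":0,"ax":0,"ay":0,"az":0},{"tx":0,"ty":0,"tz":0,"ax":0,"ay":0,"az":0},{"tx":0,"ty":0,"tz":0,"ax":0,"ay":0,"az":0},{"tx":0,"ty":0,"tz":0,"ax":0,"ay":0,"az":0}]' --fingers 1 --squeeze 100

```text
time: 16.2
ee_pos: [482.1, -1.7, 71.1]
ee_rot: [-3.137, -0.167, -0.001]
force: [-1.4, 1.1, 5.6]
finger_gap: 0.274
finger_force: 97.7
```

```bash
python3 - <<'E'
from h import *;from cell import status
s=status.state();R,M,t=report(s);print(s["moment"])
E
```

```text
t 16.2 ee [482.1  -1.7  71.1] tilt 0.02 yaw 6.08 roll 0.0 F [-1.4  1.1  5.6] ff 97.69089102745056 0.2739848531330622
tip fixture: -167.4 -163.7 78.3
[ 0.28870012  0.66918583 -0.01885824]
```

Call:
apply_moves --deltas '[{"tx":0,"ty":0,"tz":-0.2,"ax":0,"ay":0,"az":0},{"tx":0,"ty":0,"tz":-0.4,"ax":0,"ay":0,"az":0},{"tx":0,"ty":0,"tz":-0.6,"ax":0,"ay":0,"az":0},{"tx":0,"ty":0,"tz":-0.3,"ax":0,"ay":0,"az":0},{"tx":0.54,"ty":-0.65,"tz":0,"ax":0,"ay":0,"az":0},{"tx":0.54,"ty":-0.65,"tz":0,"ax":0,"ay":0,"az":0},{"tx":0.54,"ty":-0.65,"tz":0,"ax":0,"ay":0,"az":0},{"tx":0.54,"ty":-0.65,"tz":0,"ax":0,"ay":0,"az":0},{"tx":0.54,"ty":-0.65,"tz":0,"ax":0,"ay":0,"az":0},{"tx":0,"ty":0,"tz":0,"ax":0,"ay":0,"az":0},{"tx":0,"ty":0,"tz":0,"ax":0,"ay":0,"az":0}]'

```text
time: 17.3
ee_pos: [598.6, 174.7, 144.9]
ee_rot: [3.136, 0.168, -0.003]
force: [0.3, -0.4, -3.1]
finger_gap: 0.282
finger_force: 99.0
```

```bash
cat > pin.py <<'E'
from h import *;from cell import status
s=status.state();R,M,t=report(s);print(s["moment"]);print(to(s,[599.7,175.0,s["ee_pos"][2]]), "pin bottom z",s["ee_pos"][2]-59.1+0)
E
python3 pin.py
```

```text
t 17.3 ee [598.6 174.7 144.9] tilt -0.11 yaw 6.12 roll 0.04 F [ 0.3 -0.4 -3.1] ff 98.95199418067932 0.28196518079786176
tip fixture: -33.3 -0.3 152.3
[-0.15122116  0.08268907  0.01617987]
[ 2.23969784e-02 -4.44770591e-03 -4.74922989e-05] pin bottom z 85.79408311633316
```

Call:
apply_moves --deltas '[{"tx":0.022,"ty":-0.004,"tz":0,"ax":0,"ay":0.02,"az":0},{"tx":0,"ty":0,"tz":0.4,"ax":0,"ay":0,"az":0},{"tx":0,"ty":0,"tz":0.32,"ax":0,"ay":0,"az":0},{"tx":0,"ty":0,"tz":0,"ax":0,"ay":0,"az":0},{"tx":0,"ty":0,"tz":0,"ax":0,"ay":0,"az":0}]'

```text
time: 17.8
ee_pos: [600.0, 173.6, 110.2]
ee_rot: [3.137, 0.165, 0.003]
force: [0.2, 0.1, -2.6]
finger_gap: 0.276
finger_force: 98.9
```

```bash
python3 pin.py
```

```text
t 17.8 ee [600.  173.6 110.2] tilt 0.09 yaw 6.03 roll 0.02 F [ 0.2  0.1 -2.6] ff 98.92509698867798 0.27591915168248304
tip fixture: -32.1 -1.4 117.3
[-0.02038014  0.0155335  -0.02041596]
[-2.56221021e-03 -2.86039232e-02 -1.51883457e-05] pin bottom z 51.143044789250574
```

Call:
apply_moves --deltas '[{"tx":-0.003,"ty":-0.027,"tz":0,"ax":0,"ay":0,"az":0},{"tx":0,"ty":0,"tz":0.06,"ax":0,"ay":0,"az":0},{"tx":0,"ty":0,"tz":0.05,"ax":0,"ay":0,"az":0},{"tx":0,"ty":0,"tz":0,"ax":0,"ay":0,"az":0}]'

```text
time: 18.2
ee_pos: [599.6, 175.7, 104.0]
ee_rot: [3.137, 0.166, 0.002]
force: [0.1, -1.0, -2.2]
finger_gap: 0.274
finger_force: 98.9
```

```bash
python3 pin.py
```

```text
t 18.2 ee [599.6 175.7 104. ] tilt 0.08 yaw 6.07 roll 0.0 F [ 0.1 -1.  -2.2] ff 98.90929698944092 0.27412782555219606
tip fixture: -32.2 0.7 111.0
[-0.02644742  0.03988969  0.01774662]
[-3.38603778e-04  1.35018482e-02  6.13561976e-07] pin bottom z 44.8671989642616
```

Call:
apply_moves --deltas '[{"tx":0,"ty":0.014,"tz":0,"ax":0,"ay":0,"az":0},{"tx":0,"ty":0,"tz":0.03,"ax":0,"ay":0,"az":0},{"tx":0,"ty":0,"tz":0.03,"ax":0,"ay":0,"az":0},{"tx":0,"ty":0,"tz":0,"ax":0,"ay":0,"az":0}]'

```text
time: 18.6
ee_pos: [599.8, 175.0, 100.9]
ee_rot: [3.137, 0.166, 0.002]
force: [0.3, 0.1, -3.2]
finger_gap: 0.275
finger_force: 98.9
```

```bash
python3 pin.py
```

```text
t 18.6 ee [599.8 175.  100.9] tilt 0.08 yaw 6.06 roll 0.01 F [ 0.3  0.1 -3.2] ff 98.90951156616211 0.27534384726190575
tip fixture: -32.1 -0.1 107.9
[-0.00786482  0.01773663  0.02914411]
[-1.95755718e-03 -1.02161497e-03 -2.74969299e-06] pin bottom z 41.754737167346654
```

Call:
apply_moves --deltas '[{"tx":0,"ty":0,"tz":0.025,"ax":0,"ay":0,"az":0},{"tx":0,"ty":0,"tz":0,"ax":0,"ay":0,"az":0}]'

```text
time: 18.8
ee_pos: [599.8, 175.0, 99.7]
ee_rot: [3.137, 0.166, 0.002]
force: [-0.3, 0.1, -2.9]
finger_gap: 0.28
finger_force: 98.9
```

Call:
apply_moves --deltas '[{"tx":0,"ty":0,"tz":0.025,"ax":0,"ay":0,"az":0},{"tx":0,"ty":0,"tz":0,"ax":0,"ay":0,"az":0}]'

```text
time: 19.0
ee_pos: [599.9, 175.0, 98.5]
ee_rot: [3.137, 0.166, 0.002]
force: [0.6, -0.9, -2.5]
finger_gap: 0.276
finger_force: 98.9
```

Call:
apply_moves --deltas '[{"tx":0,"ty":0,"tz":0.025,"ax":0,"ay":0,"az":0},{"tx":0,"ty":0,"tz":0,"ax":0,"ay":0,"az":0}]'

```text
time: 19.2
ee_pos: [599.9, 175.0, 97.2]
ee_rot: [-3.137, -0.166, -0.002]
force: [-0.0, -0.3, -2.8]
finger_gap: 0.28
finger_force: 98.9
```

It's in the hole with no side force. Push straight down.

Call:
apply_moves --deltas '[{"tx":0,"ty":0,"tz":0.06,"ax":0,"ay":0,"az":0},{"tx":0,"ty":0,"tz":0.06,"ax":0,"ay":0,"az":0},{"tx":0,"ty":0,"tz":0,"ax":0,"ay":0,"az":0}]'

```text
time: 19.5
ee_pos: [599.6, 174.9, 90.8]
ee_rot: [3.137, 0.166, 0.001]
force: [-0.2, -0.6, -3.3]
finger_gap: 0.277
finger_force: 98.9
```

Call:
apply_moves --deltas '[{"tx":0,"ty":0,"tz":0.06,"ax":0,"ay":0,"az":0},{"tx":0,"ty":0,"tz":0.06,"ax":0,"ay":0,"az":0},{"tx":0,"ty":0,"tz":0,"ax":0,"ay":0,"az":0}]'

```text
time: 19.8
ee_pos: [599.6, 174.9, 84.8]
ee_rot: [3.137, 0.166, 0.001]
force: [-0.5, -0.6, -3.4]
finger_gap: 0.277
finger_force: 98.9
```

Call:
apply_moves --deltas '[{"tx":0,"ty":0,"tz":0.06,"ax":0,"ay":0,"az":0},{"tx":0,"ty":0,"tz":0.06,"ax":0,"ay":0,"az":0},{"tx":0,"ty":0,"tz":0.06,"ax":0,"ay":0,"az":0},{"tx":0,"ty":0,"tz":0,"ax":0,"ay":0,"az":0}]'

```text
time: 20.2
ee_pos: [599.7, 174.9, 75.8]
ee_rot: [3.137, 0.166, 0.001]
force: [-0.3, -0.3, -2.5]
finger_gap: 0.278
finger_force: 98.9
```

Call:
apply_moves --deltas '[{"tx":0,"ty":0,"tz":0.05,"ax":0,"ay":0,"az":0},{"tx":0,"ty":0,"tz":0.03,"ax":0,"ay":0,"az":0},{"tx":0,"ty":0,"tz":0.03,"ax":0,"ay":0,"az":0},{"tx":0,"ty":0,"tz":0,"ax":0,"ay":0,"az":0}]'

```text
time: 20.6
ee_pos: [599.9, 175.0, 70.7]
ee_rot: [3.137, 0.166, 0.002]
force: [-0.5, -0.9, -3.3]
finger_gap: 0.28
finger_force: 98.9
```

Call:
apply_moves --deltas '[{"tx":0,"ty":0,"tz":0.02,"ax":0,"ay":0,"az":0},{"tx":0,"ty":0,"tz":0,"ax":0,"ay":0,"az":0}]'

```text
time: 20.8
ee_pos: [600.0, 175.0, 69.9]
ee_rot: [-3.137, -0.166, -0.003]
force: [0.0, -0.8, -2.5]
finger_gap: 0.279
finger_force: 98.9
```

Call:
apply_moves --deltas '[{"tx":0,"ty":0,"tz":0.02,"ax":0,"ay":0,"az":0},{"tx":0,"ty":0,"tz":0,"ax":0,"ay":0,"az":0}]'

```text
time: 21.0
ee_pos: [600.2, 175.1, 69.2]
ee_rot: [-3.137, -0.167, -0.003]
force: [0.1, -0.1, -0.4]
finger_gap: 0.279
finger_force: 99.1
```

Call:
apply_moves --deltas '[{"tx":0,"ty":0,"tz":0.02,"ax":0,"ay":0,"az":0},{"tx":0,"ty":0,"tz":0,"ax":0,"ay":0,"az":0}]'

```text
time: 21.2
ee_pos: [600.3, 175.1, 69.1]
ee_rot: [-3.137, -0.167, -0.004]
force: [-2.7, -1.7, 5.8]
finger_gap: 0.275
finger_force: 99.8
```

Call:
apply_moves --deltas '[{"tx":0,"ty":0,"tz":0.01,"ax":0,"ay":0,"az":0},{"tx":0,"ty":0,"tz":0,"ax":0,"ay":0,"az":0}]'

```text
time: 21.4
ee_pos: [600.3, 175.1, 69.0]
ee_rot: [-3.137, -0.167, -0.004]
force: [-4.2, 0.0, 9.9]
finger_gap: 0.278
finger_force: 99.8
```

The shoulder is seated, with the height at 69.0 against 69.1 predicted and 10 N felt. Release and retreat.

Call:
apply_moves --deltas '[{"tx":0,"ty":0,"tz":0,"ax":0,"ay":0,"az":0},{"tx":0,"ty":0,"tz":0,"ax":0,"ay":0,"az":0},{"tx":0,"ty":0,"tz":0,"ax":0,"ay":0,"az":0},{"tx":0,"ty":0,"tz":0,"ax":0,"ay":0,"az":0},{"tx":0,"ty":0,"tz":0,"ax":0,"ay":0,"az":0},{"tx":0,"ty":0,"tz":0,"ax":0,"ay":0,"az":0},{"tx":0,"ty":0,"tz":0,"ax":0,"ay":0,"az":0}]' --fingers -1

```text
time: 22.1
ee_pos: [600.0, 175.1, 67.4]
ee_rot: [-3.137, -0.166, -0.003]
force: [-0.5, 0.1, 0.1]
finger_gap: 1.003
finger_force: 0.0
```

Call:
apply_moves --deltas '[{"tx":0,"ty":0,"tz":-0.2,"ax":0,"ay":0,"az":0},{"tx":0,"ty":0,"tz":-0.5,"ax":0,"ay":0,"az":0},{"tx":0,"ty":0,"tz":-0.8,"ax":0,"ay":0,"az":0},{"tx":-0.4,"ty":0,"tz":-0.8,"ax":0,"ay":0,"az":0},{"tx":-0.8,"ty":0,"tz":0,"ax":0,"ay":0,"az":0},{"tx":0,"ty":0,"tz":0,"ax":0,"ay":0,"az":0},{"tx":0,"ty":0,"tz":0,"ax":0,"ay":0,"az":0}]'

```text
time: 22.8
ee_pos: [539.8, 168.8, 183.9]
ee_rot: [-3.136, -0.167, -0.006]
force: [0.6, -0.0, 0.2]
finger_gap: 0.997
finger_force: 0.0
```

```bash
python3 - <<'E'
from h import *;from cell import status,read_camera,camera_model
s=status.state();R,M,t=report(s)
m=camera_model("wrist");p,d=read_camera("wrist");K,T=m["mtx"],m["world_from_camera"]
v,u=np.nonzero(d>0);P=(T[:3,:3]@(np.linalg.solve(K,np.vstack([u,v,np.ones(len(u))]))*d[v,u])).T+T[:3,3]
k=(P[:,2]>80)&(P[:,2]<110)&(abs(P[:,0]-600)<30)&(abs(P[:,1]-174)<30);q=P[k];print("pin top",k.sum(),q[:,2].mean(),q[:,:2].mean(0))
Q=P-FO;X=Q[:,0]*C+Q[:,1]*S;Y=-Q[:,0]*S+Q[:,1]*C
for a,b in((-75,-55),(-30,-10),(10,30),(80,90)):
    k=(X>a)&(X<b)&(abs(Y)<15)&(P[:,2]<70);print("plate top",a,b,np.median(P[k,2]))
k=(abs(P[:,2]-56)<2.5)&(abs(X-65)<22)&(abs(Y)<22);print("flange z",np.median(P[k,2]) if k.any() else None,k.sum())
E
```

```text
t 22.8 ee [539.8 168.8 183.9] tilt 0.21 yaw 6.11 roll -0.06 F [ 0.6 -0.   0.2] ff 0.0 0.996792214587381
tip fixture: -92.5 -0.1 190.7
pin top 1575 90.39301718240517 [601.23402324 174.38352108]
plate top -75 -55 50.65950412943954
plate top -30 -10 50.63015818888579
plate top 10 30 50.68784216467577
plate top 80 90 50.58887844613025
flange z 56.49959123495111 488
```

Pin top at 90, flange top at 56 and plate top at about 50 all match the seated heights.

```bash
python3 -c "
from cell import ticket;print(ticket.sign_off())"
```

```text
the job is handed in; nothing more can be done
None
```

The plate is seated under the lip against the V stop, the thick pin is pushed home with its shoulder on the plate, and the job was handed in at about 23 s.

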